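# Weigh the tin pail on the spring scale

## Task

Weigh the lidded tin pail: while it still stands on the desk swing its flat-lying wire handle (bail) fully upright, then carry it by the wooden grip to the column scale and hang the handle in both arms of the double hook. Let the sprung hook take the whole weight slowly before you let go, so that it neither drops nor jumps, and leave the pail hanging free, level and still. Do not tip the pail, be gentle with the scale and leave the other things on the desk alone.

Things in the scene. Friction and masses are not known exactly. Their poses are not given: they have to be found in the camera images.
- pail: closed plain tin pail, 116 mm across, 75 mm high, lid fixed; weight with handle unknown, 0.3 to 0.9 kg (finding it is the job). Origin: centre of its underside, z up. The handle's pivot axis runs along the pail's y axis, 66 mm above the origin; at the start the handle lies flat, pointing along the pail's +x, and 35 mm is free between its roller grip and the pail wall
- grip (a point): centre of the wooden roller grip (14 mm thick, 50 mm long, turns freely) in the middle of the handle's cross wire, 100 mm from the pivot axis. The 5 mm cross wire is straight for 52 mm either side; then come corners to the side wires, 64 mm either side. Axes turn with the handle: x away from the pivot axis, y along the cross wire
- bail_wire (a joint): angle of the handle: 0 lying flat (as at the start), 1.57 upright over the middle of the pail, 3.14 flat on the other side; it swings easily and falls back when let go
- scale: column spring scale, fixed to the desk. Origin: on the desk straight below the empty hook's cradles; +x points from the hook back to the column. Base plate 10 mm high, 120 mm wide (y), from x = -45 to 155 mm; column 36 mm wide, 239 mm high, its front face 117 mm behind (+x) the origin
- hook_seat (a point): midway between the two cradles of the double hook, where the centre of a hung wire rests; 235 mm above the desk when empty. Axes as the scale's. Two 8 mm arms, 42 mm either side in y (76 mm clear between), each with a V cradle open at the top: tip 18 mm high in front (-x), hump 13 mm behind, 24 mm wide at the top. Come from the front, above the tips, side wires outside the arms, then down
- weigh_hook (a joint): how far the sprung hook is drawn down, m: 0 empty, 0.055 end stop. Starts to move at about 0.4 N, then gives 5 mm per newton, lightly damped. It should never move faster than 0.06 m/s: lower at about 0.02 m/s, and let go only when the robot's own share of the load is within about 0.5 N of zero, neither still carrying nor pressing down
- scrub_brush: grey scrubbing brush, 85 x 30 x 55 mm, bystander; origin under its centre
- clothes_peg: wooden clothes peg, 72 x 15 x 12 mm, bystander
- tape_measure: yellow tape measure, 71 x 33 x 64 mm, bystander
- squeeze_bottle: white squeeze bottle with a blue cap, 58 x 40 x 150 mm, bystander
- thread_spool: thread spool, 25 mm across, 50 mm high, bystander
- masking_tape: roll of masking tape, 100 mm across, 25 mm high, bystander

How it is judged:
By the outcome, as a careful person would: the job done as asked, in the order asked, and still so for the second after the job is handed in, with the robot touching nothing.
It also fails if it takes over 67 s, if anything falls off the work surface, if the arm or the gripper's body presses on something with over 40 N, if the wrist force passes 120 N, or if a joint passes its speed limit or range.

## Robot

A 7-joint arm with a two-finger parallel gripper is mounted at the origin on a cart in front of the work surface, level with it; the furniture and walls round the work are solid. World frame = base frame: x ahead of the robot, y to its left, z up, the work surface at z = 0. Lengths are in m, angles in rad, forces in N, time in s.
With the tool pointing down it reaches from about 0.4 to 0.85 m from the base axis. Payload 4.5 kg.
Tool frame: the origin (TCP) lies at the very end of the fingers, on their centre line; the grasp point (between the pads) lies 19 mm behind it; y points along the fingers, x is the direction in which the jaws open and shut, and the axes are right-handed (so a half turn about y gives the same grasp; the last joint's range is limited). The gripper opens to 88 mm and grips with 3 to 60 N. Pads are 18 mm wide; open, the fingers measure 123 mm over their backs; the gripper's body (75 mm by 187 mm) begins 45 mm behind the grasp point.
Start: joints at [0.034, 0.689, -0.195, 1.565, 0.157, 0.902, -0.215], TCP at [0.625, 0, 0.239] pointing down, gripper open.
Joint ranges: [-3.01, 3.01], [-0.46, 2.08], [-1.47, 1.51], [0.13, 2.56], [-1, 4.14], [0.04, 2.09], [-2.66, 2.66]. Speed limits (rad/s): [2.57, 2.57, 3.14, 3.14, 3.14, 3.14, 3.14].

## Interface

Orientations are given as a unit quaternion [x, y, z, w].
In Python, from plant import r gives the robot as it stands.
- The arm moves only by the shell command python3 -m inch 'ROWS' [OPENING] [FORCE]. ROWS is JSON, a list of rows, each a list of 6 numbers: the shift along the tool's x, y, z in mm, then the turn, a rotation vector about the tool's x, y, z in rad. In form: [[x, y, z, ax, ay, az], ...]. A call has 1 to 12 rows; each row shifts and turns the commanded pose from where the row before left it, along the tool's axes as they then stand; what a row does not reach is not made up. A row lasts 1/12 s, in which the tool goes at most 41.7 mm and 7.16 degrees, less where a joint would pass 70% of its speed; a pose out of reach is approached as far as the arm can. A call is refused whole if a number of a shift passes 41.7 or a number of a turn 0.125, either way. A call with a gripper value outside its range is refused whole. OPENING is the finger opening in mm, from 0 to 88.1, set as the call begins (- or left out, the last holds). The fingers move at their own pace and stop on an object; FORCE is the grip in N (left out, the last holds). Time passes only in rows, so rows that do not move let the fingers close. It gives the time, the measured TCP pose, the force and the opening at its end, in the units of the state.
- r.get_state(): the state, without advancing time (a new reading comes with each control period).
- r.snapshot(name): name is "scene" or "side" or "wrist"; returns a dict with "img" (420x560x3 uint8, red, green, blue), "range_z" (420x560 float32, m along the optical axis (not along the pixel's ray), 0 where there is no reading), "mtx" (3x3 intrinsics, pixels), "k1" (the pictures are not rectified: a ray, as slopes to the right and down, at radius r is drawn at 1 + k1 r^2 times it, then the intrinsics apply), "camera_from_world" (4x4, takes a point from world to camera coordinates); the wrist camera has in their place "tool_from_camera" (4x4, takes a point from camera to tool coordinates, whose origin is the TCP and whose axes are the tool frame's). Camera axes: x right, y down, z forward; pixel columns grow to the right and rows downward; lengths in m; the calibration is good to about 2 mm. A picture is of the moment at which its call begins: read the wrist's pose just before it.
- r.finish_job(): hands the job in, once; it reports no verdict.
The state is a dict: "clock": time; "q": joint angles; "qd": joint speeds; "joint_torque": joint torques, N m; "tool_pos": TCP position; "eef_rot": TCP orientation; "contact_force": force on the tool from outside, world axes, zero at the start; "moment": the same for the moment, N m; "opening": opening from 0.0 (shut) to 1.0 (fully open).
Only numpy, scipy, OpenCV 4.12 (cv2) and the standard library are available. Lean on these libraries where they do the work, as an engineer would, in place of code of your own. Each camera call takes 0.05 s, during which the arm holds its last target.

## Working session

There is one attempt and no reset: what is moved stays moved. The work goes in short steps, Python scripts to look and compute and a shell command to move; the robot and the scene stay as the last step left them, time stands still between calls to the robot, and variables do not carry over. Pictures are saved under pics/ and viewed, and the job is handed in when it is done.

```bash
ls; mkdir -p pics
python3 - <<'E'
from plant import r
import cv2,numpy as np
s=r.get_state(); print(s)
for n in ("scene","side","wrist"):
    d=r.snapshot(n); np.savez(f"pics/{n}0.npz",**d); cv2.imwrite(f"pics/{n}0.png",d["img"][:,:,::-1]); print(n,d["mtx"].tolist(),d["k1"],d.get("camera_from_world",d.get("tool_from_camera")))
E
```

```text
pics
{'clock': 0.0, 'q': array([ 0.03379059,  0.68998937, -0.19450087,  1.56634707,  0.15728427,
        0.90249225, -0.2151336 ]), 'qd': array([-2.12544320e-05,  1.33550402e-03, -2.02672433e-03, -4.35267181e-05,
        3.18737828e-04, -5.10866012e-04, -6.22054799e-04]), 'joint_torque': array([ 3.38560185e-04, -5.27571630e+01, -1.26686912e+00, -1.53434461e+01,
       -5.26333472e-02,  6.56995355e-03,  1.65937727e-04]), 'tool_pos': array([ 6.24364462e-01, -4.70574534e-05,  2.37905523e-01]), 'eef_rot': array([ 7.07152108e-01, -6.37003613e-04, -6.65786033e-04, -7.07060851e-01]), 'contact_force': array([-0.23855684, -0.26242531, -0.53741621]), 'moment': array([-0.04812736,  0.03938912, -0.03405724]), 'opening': 1.0017116419176948}
scene [[399.30033812016114, 0.0, 279.7713301091927], [0.0, 399.30033812016114, 218.35585618023322], [0.0, 0.0, 1.0]] -0.03946844597716554 [[ 0.78528766 -0.61906637  0.00895035 -0.42206354]
 [-0.27092722 -0.35659895 -0.89411164  0.30787454]
 [ 0.55670614  0.69970995 -0.44775469  0.91054101]
 [ 0.          0.          0.          1.        ]]
side [[466.922971456284, 0.0, 277.3387662522727], [0.0, 466.922971456284, 211.56663725617094], [0.0, 0.0, 1.0]] -0.10770567811052721 [[ 0.81998399 -0.57207904  0.01875712 -0.43662065]
 [-0.29598529 -0.45184061 -0.84156567  0.32230136]
 [ 0.48991731  0.68451854 -0.53982905  0.97410304]
 [ 0.          0.          0.          1.        ]]
wrist [[350.4219094283728, 0.0, 280.3011854076888], [0.0, 350.4219094283728, 208.07694384722964], [0.0, 0.0, 1.0]] -0.08991617752095185 [[ 9.99999484e-01  6.52643086e-04 -7.78841889e-04  3.60429180e-05]
 [ 9.46091440e-04 -3.18352860e-01  9.47971815e-01 -1.45555723e-01]
 [ 3.70740708e-04 -9.47972062e-01 -3.18353313e-01  8.27031167e-02]
 [ 0.00000000e+00  0.00000000e+00  0.00000000e+00  1.00000000e+00]]
```

View pics/scene0.png

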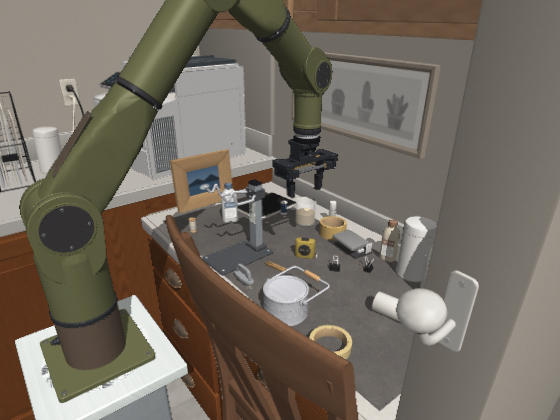

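View pics/side0.png

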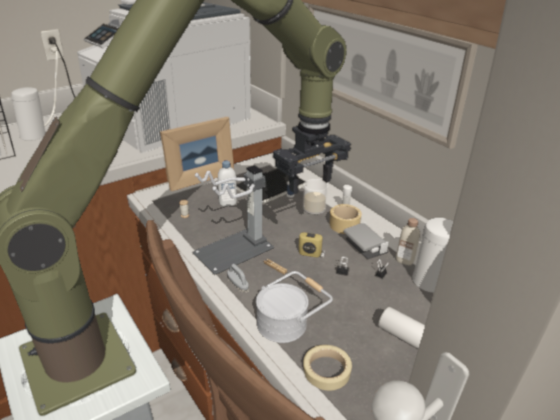

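View pics/wrist0.png

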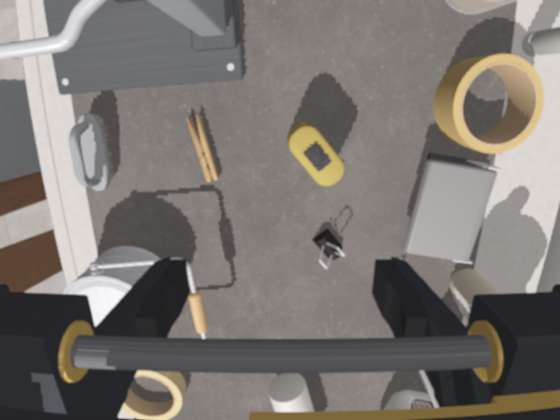

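The wrist view shows the pail at lower left (about 115,310) with its handle pointing right and the grip at (197,312). The scale base is at top left. Next I'll turn these pixels into positions.

```bash
cat > h.py <<'E'
import numpy as np,cv2
from scipy.spatial.transform import Rotation as R
def load(n): return dict(np.load(f"pics/{n}.npz"))
def take(n,tag):
    from plant import r
    s=r.get_state(); d=r.snapshot(n)
    if n=="wrist":
        T=np.eye(4);T[:3,:3]=R.from_quat(s["eef_rot"]).as_matrix();T[:3,3]=s["tool_pos"]
        d["W"]=T@d["tool_from_camera"]
    else: d["W"]=np.linalg.inv(d["camera_from_world"])
    np.savez(f"pics/{n}{tag}.npz",**d); cv2.imwrite(f"pics/{n}{tag}.png",d["img"][:,:,::-1]); return d
def slopes(d,px):
    k=float(d["k1"]); return cv2.undistortPoints(np.asarray(px,float).reshape(-1,1,2),d["mtx"],np.array([k,0,0,0,0.]))[:,0]
def onplane(d,px,z):
    s=slopes(d,px); v=np.c_[s,np.ones(len(s))]@d["W"][:3,:3].T; o=d["W"][:3,3]
    return o+v*((z-o[2])/v[:,2])[:,None]
def cloud(d):
    H,Wd=d["range_z"].shape; u,v=np.meshgrid(np.arange(Wd),np.arange(H)); s=slopes(d,np.stack([u.ravel(),v.ravel()],1))
    z=d["range_z"].ravel(); P=np.c_[s*z[:,None],z]; Q=P@d["W"][:3,:3].T+d["W"][:3,3]; Q[z==0]=np.nan
    return Q.reshape(H,Wd,3)
def proj(d,P):
    C=np.linalg.inv(d["W"]); q=np.atleast_2d(P)@C[:3,:3].T+C[:3,3]; s=q[:,:2]/q[:,2:]; r2=(s**2).sum(1,keepdims=True); s=s*(1+float(d["k1"])*r2)
    return s@np.diag([d["mtx"][0,0],d["mtx"][1,1]])+d["mtx"][:2,2]
E
python3 - <<'E'
from h import *
for n in("scene","side","wrist"):
    d=load(n+"0")
    if n=="wrist":
        T=np.eye(4);T[:3,:3]=R.from_quat([.707152,-.000637,-.000666,-.707061]).as_matrix();T[:3,3]=[.62436,0,.2379];d["W"]=T@d["tool_from_camera"]
    else: d["W"]=np.linalg.inv(d["camera_from_world"])
    np.savez(f"pics/{n}0.npz",**d)
    d["P"]=cloud(d)
    P=d["P"]; m=(P[...,0]>.3)&(P[...,0]<.9)&(abs(P[...,1])<.5)
    # topdown colour map with 1mm..2mm
    im=np.zeros((550,375,3),np.uint8); hm=np.zeros((550,375),np.uint8)
    Q=P[m];c=d["img"][m];o=np.argsort(Q[:,2]);Q=Q[o];c=c[o]
    k=(Q[:,2]<.30)&(Q[:,2]>-.05);Q=Q[k];c=c[k]
    u=((Q[:,0]-.25)/.002).astype(int);v=((.5-Q[:,1])/.002).astype(int)
    im[v,u]=c[:,::-1];hm[v,u]=np.clip(Q[:,2]*1000,0,255)
    cv2.imwrite(f"pics/top_{n}.png",np.hstack([im,cv2.applyColorMap(hm,cv2.COLORMAP_JET)]))
E
```

```text
(no output)
```

View pics/top_wrist.png

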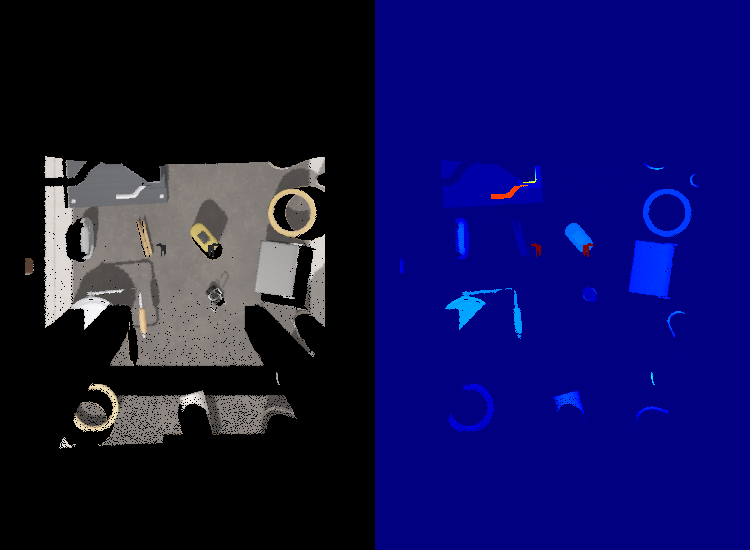

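View pics/top_side.png

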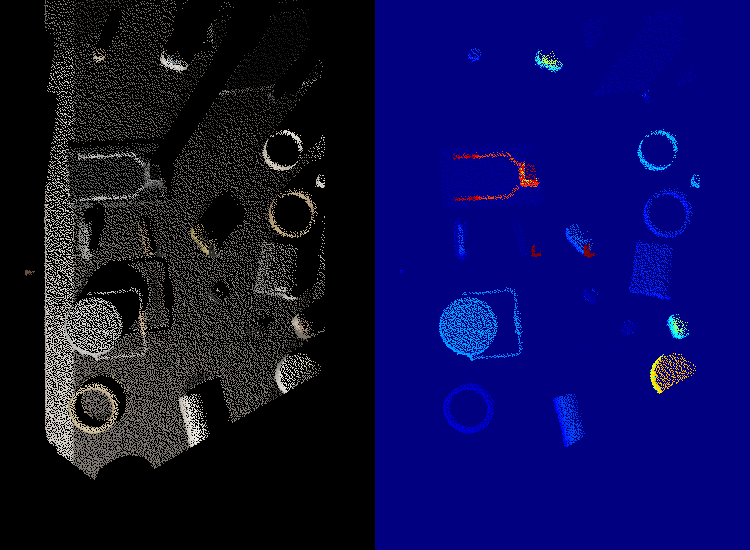

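Run:
```python
from h import *
for n in("scene","side","wrist"):
    d=load(n+"0"); P=cloud(d); I=d["img"].astype(int)
    x,y,z=P[...,0],P[...,1],P[...,2]
    desk=(x>.62)&(x<.7)&(y>-.12)&(y<.05)&(abs(z)<.02); print(n,"desk z",np.nanmedian(z[desk]),np.nanstd(z[desk]))
    m=(x>.36)&(x<.52)&(y>-.24)&(y<-.06)&(z>.066)&(z<.09)
    m[:]&=True
    if m.sum()>50:
        q=P[m]; h=z[m]; print(" lid",m.sum(),np.median(h),q[:,:2].min(0),q[:,:2].max(0))
        c,rr=cv2.minEnclosingCircle(q[np.hypot(q[:,0]-.436,q[:,1]+.15)<.062][:,:2].astype(np.float32)); print("  circ",c,rr)
    # wooden grip: orange
    hsv=cv2.cvtColor(d["img"],cv2.COLOR_RGB2HSV)
    o=(hsv[...,0]>8)&(hsv[...,0]<25)&(hsv[...,1]>90)&(x>.48)&(x<.6)&(y>-.2)&(y<-.09)&(z>.04)&(z<.1)
    q=P[o]; 
    if len(q)>10:
        mn=q.mean(0);_,s,v=np.linalg.svd(q-mn);print(" grip",len(q),mn,"ztop",np.percentile(q[:,2],95),"dir",v[0],"ext",np.ptp((q-mn)@v[0]))
    # cross/side wires
    w=(x>.505)&(x<.58)&(y>-.24)&(y<-.06)&(z>.05)&(z<.085)
    q=P[w]; print(" wire",len(q),q.min(0),q.max(0))
    # hook
    k=(x>.36)&(x<.62)&(y>.07)&(y<.24)&(z>.18)&(z<.3); q=P[k]; print(" hook",len(q), q.min(0) if len(q) else 0,q.max(0) if len(q) else 0)
    b=(x>.36)&(x<.62)&(y>.05)&(y<.24)&(z>.004)&(z<.016); q=P[b].astype(np.float32)
    if len(q)>50: print(" base",cv2.minAreaRect(q[:,:2]),np.median(q[:,2]))
```

```text
scene desk z 0.0013818668969485248 0.005181114954835795
 lid 1186 0.0745616761308695 [ 0.37610248 -0.22268095] [ 0.51841829 -0.07899765]
  circ (0.4351866543292999, -0.15052078664302826) 0.06142715364694595
 grip 71 [ 0.53046396 -0.14591476  0.07113472] ztop 0.0740435492744671 dir [-0.11770571  0.99267314  0.02730222] ext 0.046219912700565316
 wire 150 [ 0.50605578 -0.21194651  0.06122665] [ 0.54220889 -0.07895101  0.07535299]
 hook 587 [0.40241018 0.09634741 0.18026285] [0.57427376 0.19516194 0.2551428 ]Traceback (most recent call last):
  File "<stdin>", line 23, in <module>
cv2.error: OpenCV(4.12.0) /io/opencv/modules/imgproc/src/convhull.cpp:143: error: (-215:Assertion failed) total >= 0 && (depth == CV_32F || depth == CV_32S) in function 'convexHull'
```

Run:
```python
from h import *
for n in("scene","side","wrist"):
    d=load(n+"0"); P=cloud(d).astype(np.float32)
    x,y,z=P[...,0],P[...,1],P[...,2]
    b=(x>.36)&(x<.62)&(y>.05)&(y<.24)&(z>.006)&(z<.016); q=P[b]
    print(n,"base",cv2.minAreaRect(np.ascontiguousarray(q[:,None,:2])),np.median(q[:,2]),len(q))
    for lo,hi in((.05,.15),(.15,.25)):
        k=(x>.36)&(x<.53)&(y>lo)&(y<hi)&(z>.19)&(z<.28); q=P[k]
        if len(q)<10: continue
        o=np.argsort(q[:,0]);q=q[o]
        print(" arm",len(q)); 
        for a in range(390,530,10):
            s=q[(q[:,0]*1000>=a)&(q[:,0]*1000<a+10)]
            if len(s): print("   ",a,len(s),np.median(s[:,1]).round(4),s[:,2].min().round(4),s[:,2].max().round(4))
    dd=d["img"]
d=load("side0"); im=d["img"][150:290,170:320]; cv2.imwrite("pics/crop1.png",cv2.resize(im,None,fx=5,fy=4.2,interpolation=cv2.INTER_CUBIC)[:,:,::-1])
d=load("scene0"); im=d["img"][170:290,190:340]; cv2.imwrite("pics/crop2.png",cv2.resize(im,None,fx=5,fy=5,interpolation=cv2.INTER_CUBIC)[:,:,::-1])
```

```text
scene base ((0.4814790189266205, 0.128759503364563), (0.20099137723445892, 0.1631990224123001), 3.9426498413085938) 0.010895762 1153
 arm 142
    400 4 0.1026 0.2484 0.254
    410 17 0.1018 0.23 0.2544
    420 10 0.1013 0.2295 0.2392
    430 15 0.104 0.2294 0.2491
    440 21 0.1017 0.227 0.2515
    450 23 0.1038 0.2075 0.2397
    460 7 0.1031 0.2049 0.2162
    470 8 0.1039 0.2061 0.2099
    480 9 0.1047 0.2022 0.2122
    490 6 0.1044 0.2034 0.21
    500 10 0.1068 0.2015 0.2087
    510 8 0.1078 0.2039 0.2096
    520 4 0.1192 0.2075 0.2095
 arm 128
    400 11 0.1857 0.2404 0.2551
    410 15 0.1848 0.2293 0.246
    420 7 0.1865 0.2275 0.2363
    430 19 0.1859 0.2283 0.2503
    440 23 0.1866 0.2153 0.2494
    450 6 0.1873 0.2108 0.2283
    460 3 0.1889 0.2067 0.2096
    470 8 0.189 0.2047 0.21
    480 6 0.19 0.2021 0.2105
    490 1 0.1933 0.2086 0.2086
    500 7 0.1907 0.2025 0.2096
    510 9 0.1845 0.2014 0.2089
    520 13 0.1777 0.2016 0.2089
side base ((0.49449649453163147, 0.13029687106609344), (0.22100472450256348, 0.16439302265644073), 2.9969255924224854) 0.009488047 1677
 arm 185

[... 442 characters left out ...]
.2436 0.2534
    410 22 0.1851 0.2275 0.2527
    420 10 0.1863 0.2236 0.2371
    430 24 0.1872 0.2284 0.2499
    440 23 0.1869 0.2236 0.25
    450 21 0.1875 0.2066 0.2316
    460 8 0.1863 0.204 0.2124
    470 12 0.1889 0.2014 0.2104
    480 11 0.1898 0.2037 0.2105
    490 8 0.1898 0.2031 0.2114
    500 11 0.1897 0.2025 0.2085
    510 13 0.1904 0.2017 0.2081
    520 15 0.1809 0.2012 0.2083
wrist base ((0.4819829761981964, 0.11135339736938477), (0.1267954707145691, 0.20665718615055084), 87.26716613769531) 0.009717317 12524
 arm 1744
    480 185 0.1059 0.2041 0.2098
    490 301 0.1065 0.2037 0.2099
    500 318 0.107 0.2035 0.2099
    510 340 0.1079 0.2021 0.2099
    520 600 0.1154 0.2012 0.2093
```

View pics/crop1.png

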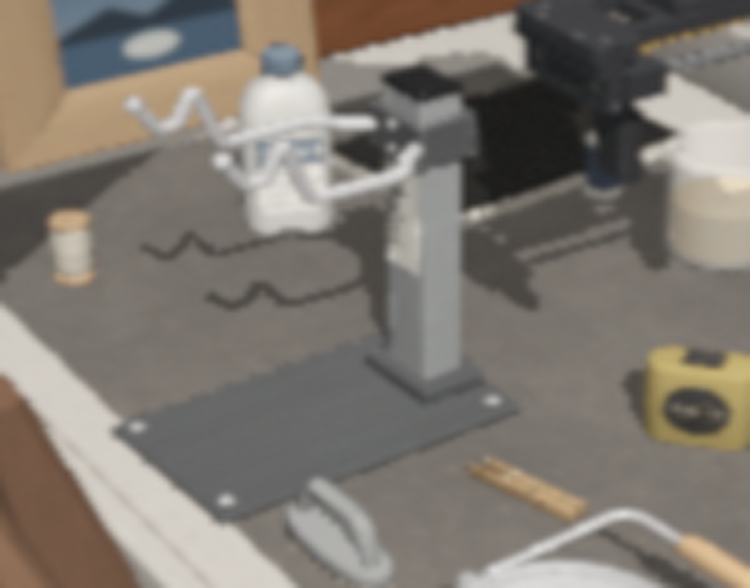

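```bash
python3 -m inch '[[-15,0,-30,0,0,0],[-15,0,-35,0,0,0],[-15,0,-35,0,0,0],[-15,0,-35,0,0,0],[-15,0,-35,0,0,0],[-10,0,-30,0,0,0],[0,0,-20,0,0,0],[0,0,0,0,0,0],[0,0,0,0,0,0]]'
python3 - <<'E'
from h import *
d=take("wrist","1"); print(d["W"][:3,3])
E
```

```text
clock: 0.9
tool_pos: [0.5396, -0.221, 0.2384]
eef_rot: [-0.707, 0.001, -0.001, 0.707]
contact_force: [-0.1, 1.0, -1.0]
opening: 1.004
[ 0.53990021 -0.1383542   0.38400349]
```

View pics/wrist1.png

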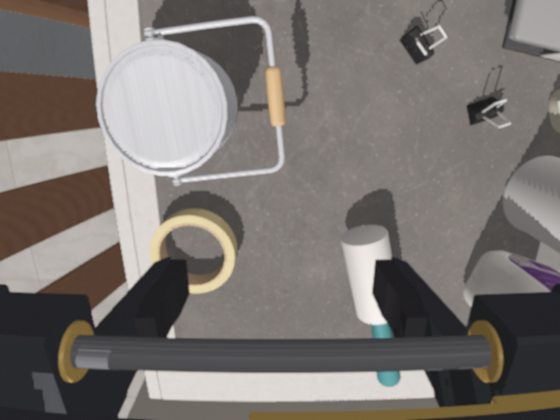

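```bash
cp pics/wrist1.npz pics/w.npz
python3 - <<'E'
from h import *
d=load("wrist1"); P=cloud(d).astype(np.float32); hsv=cv2.cvtColor(d["img"],cv2.COLOR_RGB2HSV)
o=((hsv[...,0]>8)&(hsv[...,0]<25)&(hsv[...,1]>90)).astype(np.uint8); o[:,:240]=0;o[:,310:]=0;o[150:]=0;o[:50]=0
c,_=cv2.findContours(o,0,2);c=max(c,key=cv2.contourArea);rc=cv2.minAreaRect(c);print(rc)
bx=cv2.boxPoints(rc); print("grip",onplane(d,[rc[0]],.066+.002),)
B=onplane(d,bx,.068);print(B.round(4))
q=P[o>0];print("grip cloud",np.nanmean(q,0),np.nanpercentile(q[:,2],97))
x,y,z=P[...,0],P[...,1],P[...,2]
w=(x>.5)&(x<.58)&(y>-.23)&(y<-.06)&(z>.05)&(z<.085)&(o==0); q=P[w];
s=q[(q[:,1]>-.19)&(q[:,1]<-.09)]; 
pf=np.polyfit(s[:,1],s[:,0],1); print("cross wire x=ay+b",pf,len(s),np.median(s[:,2]),"y ext",q[:,1].min(),q[:,1].max())
l=(z>.069)&(z<.085)&(x<.495)&(x>.35)&(y>-.25)&(y<-.05); q=P[l]; q=q[np.hypot(q[:,0]-.436,q[:,1]+.15)<.063]
for _ in range(1): print("lid",cv2.minEnclosingCircle(np.ascontiguousarray(q[:,None,:2])),np.median(q[:,2]),len(q))
# side wires
for s_ in (1,-1):
    c0=np.array([.436,-.15]);
    w=(z>.055)&(z<.085)&(x>.50)&(x<.525)&((y+.15)*s_>.04)&((y+.15)*s_<.09); q=P[w]
    print("sidewire",s_,len(q),np.median(q,0),np.polyfit(q[:,0],q[:,1],1))
print("pivots",onplane(d,[(149,33),(177,180)],.066))
for n in("scene","side","wrist"):
    d=load(n+"0");P=cloud(d).astype(np.float32);x,y,z=P[...,0],P[...,1],P[...,2]
    b=(z>.007)&(z<.014)&(x>.36)&(x<.6)&(y>.08)&(y<.21)
    # front edge
    e=[]
    for yy in np.arange(.10,.19,.005):
        k=b&(abs(y-yy)<.0025)
        if k.sum()>5: e.append((yy,np.percentile(x[k],1),np.percentile(x[k],99)))
    e=np.array(e); print(n,"front",np.polyfit(e[:,0],e[:,1],1),np.median(e[:,1]),"back",np.median(e[:,2]))
    for nm,lo,hi in(("R",.08,.13),("L",.16,.2)):
        k=(x>.395)&(x<.455)&(y>lo)&(y<hi)&(z>.215)&(z<.27); q=P[k]
        if len(q)<20: continue
        print(nm,"tip",q[(q[:,0]<.42)&(q[:,2]>.249)].mean(0),"hump",q[(q[:,0]>.43)&(q[:,2]>.245)].mean(0),"bot",q[(q[:,2]<.2365)&(q[:,0]<.437)].mean(0))
E
```

```text
((275.43450927734375, 95.50874328613281), (56.4999885559082, 14.207599639892578), 82.40535736083984)
grip [[ 0.53528427 -0.14157686  0.068     ]]
[[ 0.5263 -0.1192  0.068 ]
 [ 0.5382 -0.1177  0.068 ]
 [ 0.5447 -0.1647  0.068 ]
 [ 0.5322 -0.1663  0.068 ]]
grip cloud [ 0.5368105  -0.13946755  0.07014476] 0.07262293
cross wire x=ay+b [-0.09916787  0.52050411] 1019 0.06986692 y ext -0.21257609 -0.07715094
lid ((0.4367087483406067, -0.14968086779117584), 0.06282108277082443) 0.073787086 13921
sidewire 1 213 [ 0.5126147  -0.08057529  0.06774364] [ 0.01555366 -0.08847137]
sidewire -1 145 [ 0.5123517  -0.2093344   0.06745833] [ 0.10262314 -0.26199   ]
pivots [[ 0.42833372 -0.08832766  0.066     ]
 [ 0.44217039 -0.21704342  0.066     ]]
scene front [-0.06797958  0.39373511] 0.383315846323967 back 0.5356024205684662
R tip [0.4101967  0.10103395 0.25157815] hump [0.44300398 0.10242939 0.24833335] bot [0.42705727 0.10155907 0.2325107 ]
L tip [0.40545607 0.18559696 0.2521432 ] hump [0.43735942 0.18620875 0.24812679] bot [0.42368153 0.18623911 0.23221302]
side front [-0.07233116  0.39740425] 0.38668303191661835 back 0.5386604070663452
R tip [0.41356662 0.10174394 0.25167382] hump [0.44564426 0.10317186 0.24804007] bot [0.42823914 0.10241078 0.23110671]
L tip [0.4091058  0.18662587 0.25120863] hump [0.44076896 0.18775871 0.24720219] bot [0.42529672 0.1865525  0.23124196]
wrist front [-0.11463817  0.40689801] 0.38746970891952515 back 0.5819777846336365
```

```bash
python3 -m inch '[[0,0,0,0,-0.105,0],[1,10,10,0,0,0],[1,15,20,0,0,0],[1,15,20,0,0,0],[1,20,20,0,0,0],[0,20,10,0,0,0],[0,20,0,0,0,0],[0,15,0,0,0,0],[0,5,0,0,0,0],[0,0,0,0,0,0],[0,0,0,0,0,0]]' 32 8
python3 - <<'E'
from h import *
from plant import r
s=r.get_state();print(s["tool_pos"],R.from_quat(s["eef_rot"]).as_matrix().round(3).tolist(),s["opening"]*88.1)
d=take("wrist","2");take("side","2")
E
```

```text
clock: 1.87
tool_pos: [0.5362, -0.1389, 0.1191]
eef_rot: [-0.706, -0.038, 0.037, 0.706]
contact_force: [0.3, 0.8, 0.4]
opening: 0.365
[ 0.53615362 -0.13886719  0.11911006] [[0.994, 0.001, -0.106], [0.106, 0.001, 0.994], [0.001, -1.0, 0.0]] 32.16311870137647
```

View pics/wrist2.png

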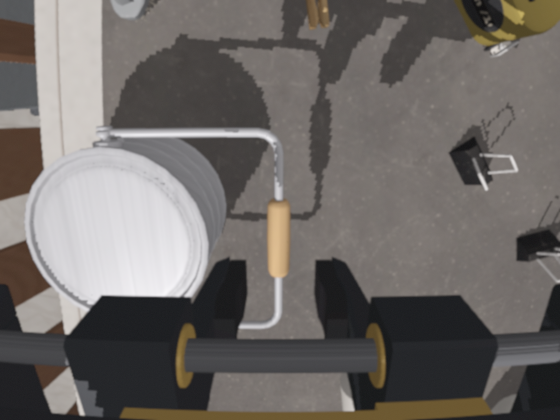

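View pics/side2.png

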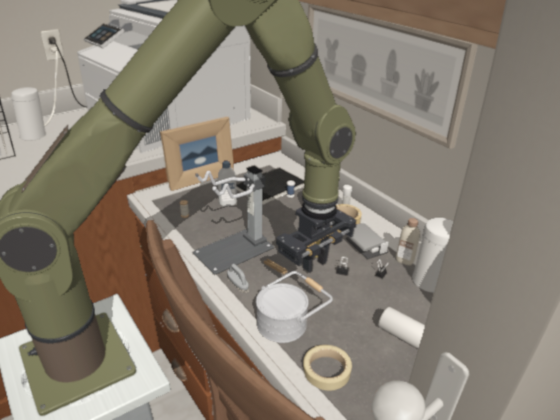

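Run:
```python
from h import *
d=load("wrist2");hsv=cv2.cvtColor(d["img"],cv2.COLOR_RGB2HSV)
o=((hsv[...,0]>8)&(hsv[...,0]<25)&(hsv[...,1]>90)).astype(np.uint8); o[:,:250]=0;o[:,310:]=0;o[290:]=0;o[:180]=0
c,_=cv2.findContours(o,0,2);c=max(c,key=cv2.contourArea);rc=cv2.minAreaRect(c);print(rc)
g=onplane(d,[rc[0]],.068)[0];print(g)
T=d["W"]@np.linalg.inv(d["tool_from_camera"]); print("in tool mm",(np.linalg.inv(T)@np.r_[g[:2],.066,1])[:3]*1000)
```

```text
((278.0, 237.5), (75.0, 22.0), 90.0)
[ 0.53485458 -0.14123496  0.068     ]
in tool mm [-1.57764315 53.10795795 -2.24237784]
```

```bash
python3 -m inch '[[-1.5,10,-2,0,0,0],[0,15,0,0,0,0],[0,15,0,0,0,0],[0,15,0,0,0,0],[0,12,0,0,0,0],[0,5,0,0,0,0],[0,0,0,0,0,0],[0,0,0,0,0,0]]' 32 8
python3 - <<'E'
from h import *
take("wrist","3");take("side","3")
E
```

```text
clock: 2.63
tool_pos: [0.5345, -0.1422, 0.0468]
eef_rot: [0.706, 0.037, -0.037, -0.706]
contact_force: [-0.4, 1.0, 0.4]
opening: 0.363
```

View pics/wrist3.png

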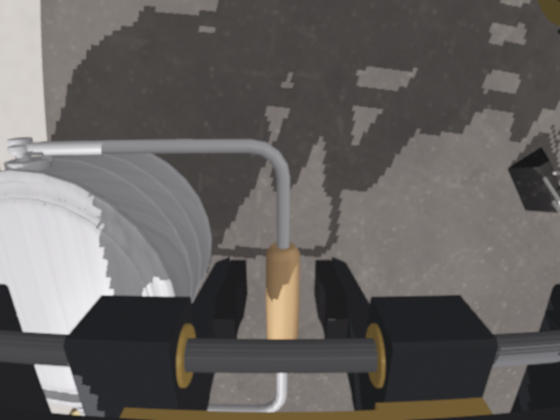

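```bash
python3 -m inch '[[0,0,0,0,0,0],[0,0,0,0,0,0],[0,0,0,0,0,0],[0,0,0,0,0,0],[0,0,0,0,0,0],[0,0,0,0,0,0]]' 0 8
```

```text
clock: 3.23
tool_pos: [0.5352, -0.1421, 0.0469]
eef_rot: [0.706, 0.038, -0.037, -0.706]
contact_force: [2.8, 1.1, 0.4]
opening: 0.153
```

```bash
python3 -m inch '[[0.5,0,0,0,0,0],[-0.2,-4.4,0,0,0,0],[-0.2,-4.3,0,0,0,0],[-0.5,-4.3,0,0,0,0],[-0.6,-4.3,0,0,0,0],[-1.9,-8.5,0,0,0,0],[-2.6,-8.3,0,0,0,0],[0,0,0,0,0,0],[0,0,0,0,0,0]]'
python3 - <<'E'
from h import *
take("wrist","4");take("side","4")
E
```

```text
clock: 3.98
tool_pos: [0.529, -0.1428, 0.0816]
eef_rot: [0.706, 0.037, -0.037, -0.706]
contact_force: [1.7, 0.1, 0.6]
opening: 0.151
```

View pics/side4.png

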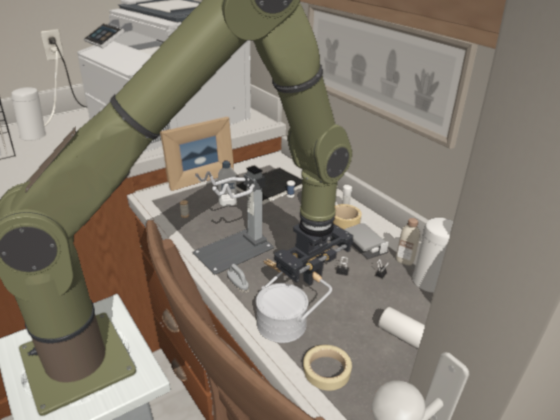

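Forces are small and the handle is following the fingers. Continuing the arc to about 65°.

```bash
python3 -m inch '[[-3.0,-8.1,0,0,0,0],[-4.0,-7.7,0,0,0,0],[-4.7,-7.4,0,0,0,0],[-5.3,-6.9,0,0,0,0],[-5.9,-6.4,0,0,0,0],[0,0,0,0,0,0]]'; python3 -m inch '[[-6.4,-5.9,0,0,0,0],[-6.9,-5.3,0,0,0,0],[-7.4,-4.7,0,0,0,0],[-7.7,-4.0,0,0,0,0],[0,0,0,0,0,0],[0,0,0,0,0,0]]'
```

```text
clock: 4.58
tool_pos: [0.5048, -0.1452, 0.1188]
eef_rot: [0.706, 0.037, -0.037, -0.706]
contact_force: [1.0, 1.8, 0.3]
opening: 0.15
clock: 5.08
tool_pos: [0.4772, -0.1481, 0.1377]
eef_rot: [-0.706, -0.037, 0.037, 0.706]
contact_force: [1.6, 1.6, 3.0]
opening: 0.149
```

```bash
python3 -m inch '[[-8.1,-4.0,0,0,0,0],[-8.3,-2.9,0,0,0,0],[-8.5,-1.9,0,0,0,0],[0,0,0,0,0,0],[0,0,0,0,0,0]]'; python3 -m inch '[[-8.6,-1.1,0,0,0,0],[-5,-0.2,0,0,0,0],[-3.5,-0.2,0,0,0,0],[0,0,0,0,0,0],[0,0,0,0,0,0],[0,0,0,0,0,0]]';python3 - <<'E'
from h import *
take("wrist","5");take("side","5");take("scene","5")
E
```

```text
clock: 5.5
tool_pos: [0.4515, -0.1508, 0.1458]
eef_rot: [-0.706, -0.036, 0.038, 0.706]
contact_force: [-0.4, 1.2, -2.9]
opening: 0.151
clock: 6.0
tool_pos: [0.4362, -0.1526, 0.1474]
eef_rot: [0.706, 0.037, -0.037, -0.706]
contact_force: [-0.2, -0.1, -5.8]
opening: 0.152
```

View pics/side5.png

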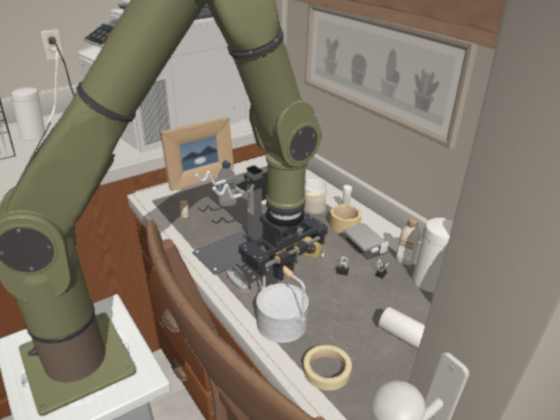

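View pics/wrist5.png

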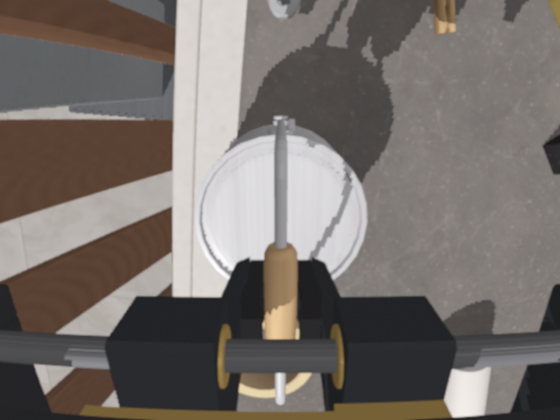

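```bash
python3 -m inch '[[0,0.7,0,0,0,0],[0,0,0,0,0,0],[0,0,0,0,0,0],[0,0,0,0,0,0],[0,0,0,0,0,0]]' 0 40
python3 - <<'E'
from h import *
d=load("wrist5");P=cloud(d);x,y,z=P[...,0],P[...,1],P[...,2]
l=(z>.06)&(z<.09)&(x<.51)&(x>.36)&(y>-.25)&(y<-.05);q=P[l].astype(np.float32)
T=d["W"]@np.linalg.inv(d["tool_from_camera"]);print("tcp",T[:3,3])
Q=(q-T[:3,3])@T[:3,:3]; print("lid in tool: x range",np.percentile(Q[:,0],[.5,99.5]),"height",np.percentile(q[:,2],[5,50,95]))
E
```

```text
clock: 6.57
tool_pos: [0.4364, -0.1525, 0.147]
eef_rot: [0.706, 0.037, -0.037, -0.706]
contact_force: [-0.1, 0.5, -1.3]
opening: 0.141
tcp [ 0.43623584 -0.15264242  0.14735501]
lid in tool: x range [-0.05589961  0.0551065 ] height [0.07176283 0.07386504 0.07519461]
```

```bash
python3 - <<'E'
from h import *
for n in("scene5","side5"):
    d=load(n);P=cloud(d);x,y,z=P[...,0],P[...,1],P[...,2]
    for xa in np.arange(.1,.42,.04):
        row=[]
        for ya in np.arange(-.36,.32,.06):
            m=(x>=xa)&(x<xa+.04)&(y>=ya)&(y<ya+.06)&(z<.28); row.append(round(float(z[m].max()),2) if m.sum()>3 else None)
        print(n,round(xa,2),row)
E
python3 -m inch '[[0,-0.5,0,0,0,0],[0,-1,0,0,0,0],[0,-1,0,0,0,0],[0,-1.5,0,0,0,0],[0,-2,0,0,0,0],[0,-2,0,0,0,0],[0,-2,0,0,0,0],[0,-1,0,0,0,0],[0,0,0,0,0,0],[0,0,0,0,0,0],[0,0,0,0,0,0],[0,0,0,0,0,0]]'
python3 - <<'E'
from h import *
from plant import r
s=r.get_state();print(s["contact_force"],s["moment"])
take("wrist","6")
E
```

```text
scene5 0.1 [None, None, None, 0.01, 0.01, 0.01, 0.01, 0.01, 0.01, None, None, None]
scene5 0.14 [0.28, 0.28, 0.28, 0.28, 0.28, 0.0, 0.0, 0.0, 0.0, None, None, None]
scene5 0.18 [0.15, 0.15, 0.15, 0.22, 0.25, None, None, None, None, None, None, None]
scene5 0.22 [0.05, 0.02, -0.0, 0.06, 0.06, 0.28, None, None, None, None, None, -0.78]
scene5 0.26 [-0.08, -0.11, -0.08, -0.08, -0.08, 0.18, None, None, None, None, -0.79, -0.78]
scene5 0.3 [None, None, -0.11, 0.26, -0.26, -0.18, None, None, None, None, -0.03, -0.0]
scene5 0.34 [-0.08, None, 0.26, 0.26, -0.15, None, None, -0.44, 0.01, 0.01, -0.03, 0.0]
scene5 0.38 [0.03, 0.03, 0.26, 0.28, 0.08, 0.05, 0.06, 0.25, 0.01, 0.25, 0.01, 0.0]
side5 0.1 [None, None, None, 0.0, 0.01, 0.01, 0.01, 0.01, 0.0, None, None, None]
side5 0.14 [0.28, 0.28, 0.28, 0.25, 0.0, 0.0, 0.0, 0.0, 0.0, None, None, None]
side5 0.18 [0.13, 0.13, None, None, 0.28, 0.28, None, None, None, None, None, -0.79]
side5 0.22 [0.05, None, None, None, None, 0.28, None, None, None, None, -0.79, -0.78]
side5 0.26 [None, None, None, None, None, 0.19, None, None, None, None, -0.78, -0.78]
side5 0.3 [None, None, -0.03, -0.0, -0.01, 0.03, -0.01, -0.01, None, -0.79, -0.79, -0.34]
side5 0.34 [0.0, 0.0, 0.26, 0.26, 0.0, 0.0, 0.0, 0.0, 0.0, -0.0, 0.0, 0.0]
side5 0.38 [0.03, 0.03, 0.26, 0.28, 0.08, 0.05, 0.06, 0.25, 0.01, 0.25, 0.0, 0.0]
clock: 7.57
tool_pos: [0.436, -0.1525, 0.1578]
eef_rot: [-0.706, -0.037, 0.037, 0.706]
contact_force: [0.4, -0.7, -6.2]
opening: 0.138
[ 0.42819393 -0.74456833 -6.19246298] [ 0.05508506  0.02882613 -0.01372554]
```

View pics/wrist6.png

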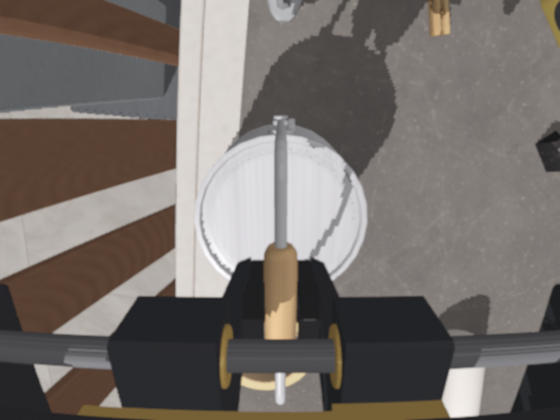

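```bash
python3 -m inch '[[0,-3,0,0,0,0],[0,-6,0,0,0,0],[0,-8,0,0,0,0],[0,-9,0,0,0,0],[0,-9,0,0,0,0],[0,-9,0,0,0,0],[0,-9,1,0,0,0],[0,-9,2,0,0,0],[0,-9,3,0,0,0],[0,-8,4,0,0,0],[0,-7,5,0,0,0],[0,-4,6,0,0,0]]'; python3 -m inch '[[0,0,7,0,0.005,0],[0,0,8,0,0.005,0],[0,0,8,0,0.005,0],[0,0,8,0,0.005,0],[0,0,8,0,0.005,0],[0,0,8,0,0.005,0],[0,0,8,0,0.005,0],[0,0,8,0,0.005,0],[0,0,8,0,0.005,0],[-1,0,8,0,0.005,0],[-1,0,8,0,0,0],[-1,0,8,0,0,0]]'
```

```text
clock: 8.62
tool_pos: [0.434, -0.1311, 0.2488]
eef_rot: [0.706, 0.037, -0.037, -0.706]
contact_force: [-0.3, 0.6, -6.1]
opening: 0.139
clock: 9.62
tool_pos: [0.4234, -0.0363, 0.2479]
eef_rot: [0.707, 0.019, -0.019, -0.707]
contact_force: [-0.4, 0.4, -6.1]
opening: 0.138
```

```bash
python3 -m inch '[[-1,0,8,0,0,0],[-1.5,0,8,0,0,0],[-1.5,0,8,0,0,0],[-2,0,8,0,0,0],[-2,0,8,0,0,0],[-2,0,8,0,0,0],[-2,0,8,0,0,0],[-2,0,8,0,0,0],[-2,0,8,0,0,0],[-2,0,8,0,0,0],[-2,0,8,0,0,0],[-2,0,8,0,0,0]]'; python3 -m inch '[[-2,0,8,0,0,0],[-2,0,8,0,0,0],[-2,0,8,0,0,0],[-1,0,8,0,0,0],[0,0,8,0,0,0],[0,0,8,0,0,0],[0,0,8,0,0,0],[0,0,7,0,0,0],[0,0,5,0,0,0],[0,0,3,0,0,0],[0,0,1,0,0,0],[0,0,0,0,0,0]]'
python3 - <<'E'
from h import *
take("wrist","7");take("side","7");take("scene","7")
E
```

```text
clock: 10.62
tool_pos: [0.396, 0.0584, 0.2479]
eef_rot: [-0.707, -0.02, 0.019, 0.707]
contact_force: [1.2, 0.2, -6.5]
opening: 0.137
clock: 11.62
tool_pos: [0.3853, 0.1291, 0.2478]
eef_rot: [0.707, 0.02, -0.02, -0.707]
contact_force: [0.2, 0.3, -6.4]
opening: 0.14
```

View pics/side7.png

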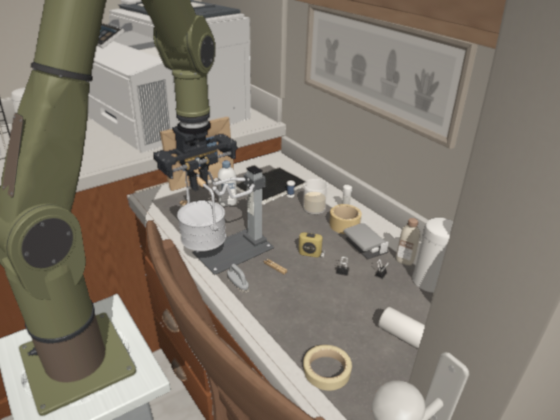

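View pics/wrist7.png

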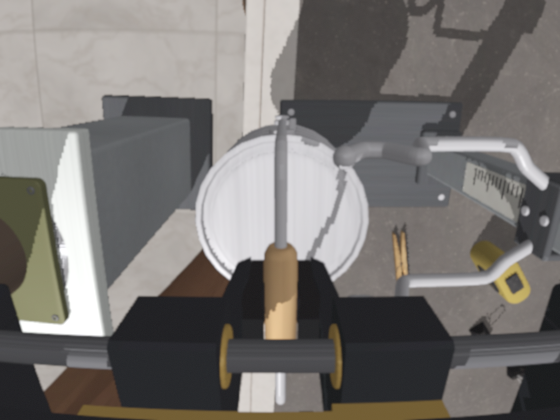

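Run:
```python
from h import *
d=load("wrist7");P=cloud(d);T=d["W"]@np.linalg.inv(d["tool_from_camera"])
Q=(P-T[:3,3])@T[:3,:3]*1000
print(T[:3,3])
def show(nm,m):
    q=Q[m];print(nm,m.sum())
    if len(q)<5:return
    for a in range(int(q[:,0].min())//4*4,int(q[:,0].max())+1,4):
        s=q[(q[:,0]>=a)&(q[:,0]<a+4)]
        if len(s)>3: print("  x",a,len(s),"ztool med/min/max",np.percentile(s[:,2],[50,2,98]).round(1),"worldz top",(T[2,3]*1000-s[:,1].min()).round(1))
u,v=np.meshgrid(np.arange(560),np.arange(420))
z=P[...,2]
show("L",(u>325)&(u<520)&(v>130)&(v<175)&(z>.195)&(z<.27))
show("R",(u>390)&(u<500)&(v>255)&(v<300)&(z>.195)&(z<.27))
for n in("scene7","side7"):
    d=load(n);P=cloud(d).astype(np.float32);x,y,z=P[...,0],P[...,1],P[...,2]
    # tin pail pts
    m=(x>.3)&(x<.46)&(y>.05)&(y<.21)&(z>.165)&(z<.185); q=P[m]; print(n,len(q),cv2.minEnclosingCircle(np.ascontiguousarray(q[:,None,:2])),np.median(q[:,2]))
```

```text
[0.38532674 0.12911744 0.2477947 ]
L 3386
  x 20 106 ztool med/min/max [56.9 53.2 60.4] worldz top 252.6
  x 24 233 ztool med/min/max [57.2 51.8 61.2] worldz top 254.2
  x 28 130 ztool med/min/max [57.8 52.9 60.5] worldz top 253.1
  x 32 109 ztool med/min/max [58.2 53.2 60.5] worldz top 245.7
  x 36 98 ztool med/min/max [57.7 53.4 60.4] worldz top 239.2
  x 40 140 ztool med/min/max [57.3 52.6 60.6] worldz top 232.9
  x 44 170 ztool med/min/max [57.1 52.8 60.5] worldz top 234.7
  x 48 234 ztool med/min/max [57.3 53.  60.6] worldz top 243.3
  x 52 249 ztool med/min/max [57.4 53.  60.5] worldz top 248.5
  x 56 204 ztool med/min/max [57.  52.9 60.2] worldz top 249.8
  x 60 148 ztool med/min/max [58.3 53.5 60.4] worldz top 249.8
  x 64 68 ztool med/min/max [59.8 55.7 60.4] worldz top 246.8
  x 68 37 ztool med/min/max [60.2 58.3 60.5] worldz top 232.7
  x 72 21 ztool med/min/max [60.2 58.9 60.5] worldz top 221.5
  x 76 46 ztool med/min/max [58.7 54.9 60.4] worldz top 211.8
  x 80 102 ztool med/min/max [57.4 52.9 60.7] worldz top 210.7
  x 84 112 ztool med/min/max [57.5 52.7 60.8] worldz to
[... 1555 characters left out ...]
x 108 71 ztool med/min/max [-25.9 -30.6 -23.8] worldz top 208.3
  x 112 76 ztool med/min/max [-25.9 -29.8 -24. ] worldz top 208.7
  x 116 72 ztool med/min/max [-25.9 -30.1 -23.6] worldz top 208.9
  x 120 79 ztool med/min/max [-25.6 -30.5 -23.2] worldz top 208.5
  x 124 80 ztool med/min/max [-25.4 -30.8 -23.1] worldz top 208.6
  x 128 94 ztool med/min/max [-24.4 -29.6 -21.6] worldz top 208.1
  x 132 136 ztool med/min/max [-21.3 -28.1 -16.3] worldz top 208.7
  x 136 37 ztool med/min/max [-18.6 -25.4 -14.3] worldz top 207.4
scene7 704 ((0.38386037945747375, 0.12867754697799683), 0.06982520967721939) 0.17574964
side7 1037 ((0.3860176205635071, 0.1278882771730423), 0.06829336285591125) 0.17417519
```

```bash
python3 -m inch '[[0,0,2,0,0,0],[0,0,4,0,0,0],[0,0,4,0,0,0],[0,0,3,0,0,0],[0,0,2,0,0,0],[1,0,0,0,0,0],[3,0,0,0,0,0],[4,0,0,0,0,0],[5,0,0,0,0,0],[5,0,0,0,0,0],[4,0,0,0,0,0],[3,0,0,0,0,0]]';python3 -m inch '[[4,0,0,0,0,0],[4,0,0,0,0,0],[4,0,0,0,0,0],[3,0,0,0,0,0],[1.5,0,0,0,0,0],[0,0,0,0,0,0],[0,0,0,0,0,0],[0,0,0,0,0,0],[0,0,0,0,0,0],[0,0,0,0,0,0],[0,0,0,0,0,0],[0,0,0,0,0,0]]'
python3 - <<'E'
from h import *
from plant import r
s=r.get_state();print(s["contact_force"])
take("wrist","8");take("side","8")
s=r.get_state();print(s["contact_force"])
d=load("wrist8");P=cloud(d);T=d["W"]@np.linalg.inv(d["tool_from_camera"])
Q=(P-T[:3,3])@T[:3,:3]*1000; z=P[...,2]
m=(z>.195)&(z<.262)&(abs(Q[...,0])<25)&(abs(Q[...,2])<70)&(abs(Q[...,2])>30)
q=Q[m]
for a in range(-24,25,4):
    s=q[(q[:,0]>=a)&(q[:,0]<a+4)]
    for sg in(1,-1):
        t=s[s[:,2]*sg>0]
        if len(t)>3: print(a,sg,len(t),np.percentile(t[:,2],[2,50,98]).round(1),(T[2,3]*1000-t[:,1].min()).round(1))
E
```

```text
clock: 12.77
tool_pos: [0.4104, 0.1454, 0.2478]
eef_rot: [-0.707, -0.019, 0.019, 0.707]
contact_force: [-0.5, -0.0, -7.3]
opening: 0.142
clock: 13.77
tool_pos: [0.4258, 0.1463, 0.2478]
eef_rot: [0.707, 0.019, -0.019, -0.707]
contact_force: [-0.3, -0.5, -7.2]
opening: 0.14
[-0.27250678 -0.50446903 -7.2164632 ]
[-0.12163982 -0.57465987 -6.86329078]
-20 1 128 [38.3 42.3 45.8] 253.4
-16 1 224 [37.  42.7 46.2] 253.9
-12 1 198 [38.4 42.9 45.3] 252.4
-12 -1 14 [-40.  -38.8 -38.3] 242.7
-8 1 166 [38.6 43.  45.3] 244.6
-4 1 179 [39.9 65.2 66.5] 262.0
0 1 135 [39.9 65.  66.4] 262.0
4 1 137 [38.1 42.3 45.3] 236.1
8 1 179 [38.4 43.  45.5] 243.9
8 -1 20 [-43.9 -40.8 -38.4] 237.9
12 1 190 [38.4 42.8 45.4] 249.1
16 1 183 [37.8 42.5 45.3] 251.2
20 1 173 [38.9 43.6 45.4] 250.2
24 1 32 [40.  44.6 45.3] 244.4
```

View pics/wrist8.png

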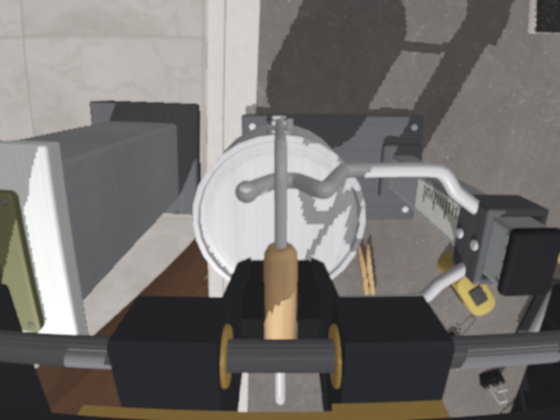

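View pics/side8.png

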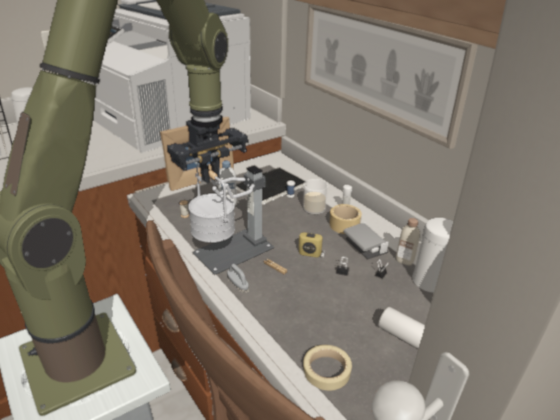

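```bash
python3 -m inch '[[0,1,0,0,0,0],[0,2,0,0,0,0],[0,3.5,0,0,0,0],[0,4,0,0,0,0],[0,4,0,0,0,0],[0,4,0,0,0,0],[0,3.5,0,0,0,0],[0,2.5,0,0,0,0],[0,1.5,0,0,0,0],[0,0.5,0,0,0,0],[0,0,0,0,0,0],[0,0,0,0,0,0]]';python3 -m inch '[[0,0,0,0,0,0],[0,0,0,0,0,0],[0,0,0,0,0,0]]';python3 -m inch '[[0,0,0,0,0,0],[0,0,0,0,0,0],[0,0,0,0,0,0]]';python3 - <<'E'
from h import *
take("wrist","9");take("side","9")
E
```

```text
clock: 14.87
tool_pos: [0.4261, 0.1464, 0.2214]
eef_rot: [-0.707, -0.02, 0.019, 0.707]
contact_force: [0.3, -0.2, -7.4]
opening: 0.14
clock: 15.12
tool_pos: [0.4261, 0.1464, 0.2215]
eef_rot: [-0.707, -0.02, 0.019, 0.707]
contact_force: [-0.6, 0.8, -6.8]
opening: 0.139
clock: 15.37
tool_pos: [0.4259, 0.1463, 0.2213]
eef_rot: [0.707, 0.019, -0.019, -0.707]
contact_force: [0.0, -1.4, -6.4]
opening: 0.139
```

View pics/wrist9.png

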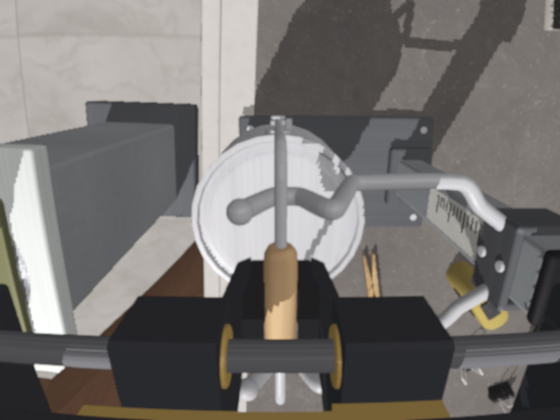

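```bash
python3 -m inch '[[0,1,0,0,0,0],[0,1.5,0,0,0,0],[0,1.5,0,0,0,0],[0,1.5,0,0,0,0],[0,1.5,0,0,0,0],[0,1.5,0,0,0,0],[0,1.5,0,0,0,0],[0,1.5,0,0,0,0],[0,1.5,0,0,0,0],[0,1,0,0,0,0],[0,0,0,0,0,0],[0,0,0,0,0,0]]';python3 -m inch '[[0,0,0,0,0,0]]'
```

```text
clock: 16.47
tool_pos: [0.4262, 0.1464, 0.2074]
eef_rot: [-0.707, -0.02, 0.019, 0.707]
contact_force: [1.3, 0.2, -4.3]
opening: 0.142
clock: 16.55
tool_pos: [0.4262, 0.1464, 0.2074]
eef_rot: [-0.707, -0.02, 0.019, 0.707]
contact_force: [1.5, -0.0, -5.0]
opening: 0.135
```

Run:
```python
from h import *
take("side","10");take("wrist","10")
d=load("side10");im=d["img"][120:270,150:310];cv2.imwrite("pics/c10.png",cv2.resize(im,None,fx=4,fy=4,interpolation=cv2.INTER_CUBIC)[:,:,::-1])
```

```text
(no output)
```

View pics/c10.png

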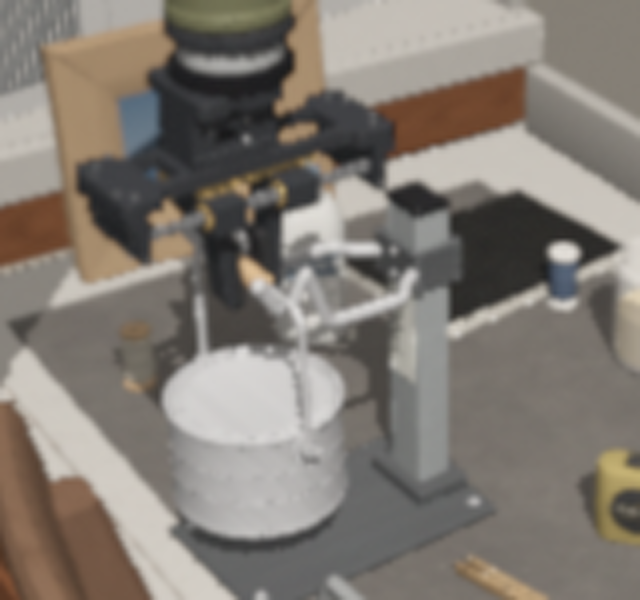

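View pics/wrist10.png

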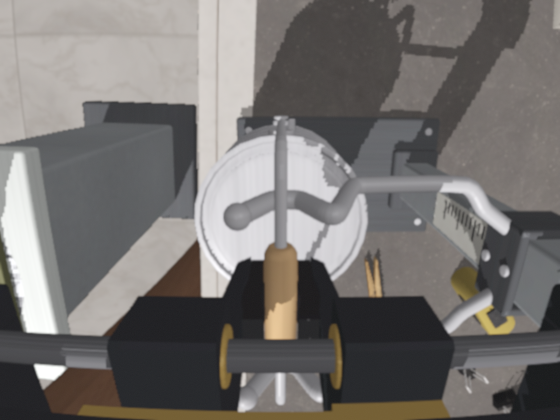

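```bash
python3 -m inch '[[0.3,1,0,0,0,0],[0.3,1.5,0,0,0,0],[0.2,1.5,0,0,0,0],[0.2,1.5,0,0,0,0],[0,1.5,0,0,0,0],[0,1.5,0,0,0,0],[0,1.5,0,0,0,0],[0,1.5,0,0,0,0],[0,1.5,0,0,0,0],[0,1,0,0,0,0],[0,0,0,0,0,0],[0,0,0,0,0,0]]';python3 -m inch '[[0,0,0,0,0,0]]';python3 -m inch '[[0,0,0,0,0,0]]'
```

```text
clock: 17.65
tool_pos: [0.4267, 0.1464, 0.1933]
eef_rot: [0.707, 0.019, -0.02, -0.707]
contact_force: [-2.0, 0.7, -2.4]
opening: 0.133
clock: 17.73
tool_pos: [0.4268, 0.1463, 0.1934]
eef_rot: [0.707, 0.019, -0.02, -0.707]
contact_force: [-1.8, 0.8, -2.0]
opening: 0.136
clock: 17.82
tool_pos: [0.4268, 0.1463, 0.1934]
eef_rot: [0.707, 0.019, -0.019, -0.707]
contact_force: [-1.9, 0.5, -1.3]
opening: 0.141
```

```bash
python3 -m inch '[[-0.3,1,0,0,0,0],[-0.2,1.5,0,0,0,0],[0,1.5,0,0,0,0],[0,1,0,0,0,0],[0,0,0,0,0,0],[0,0,0,0,0,0]]';for i in 1 2 3 4; do python3 -m inch '[[0,0,0,0,0,0]]'|grep -E "pos|force"; done
```

```text
clock: 18.32
tool_pos: [0.4269, 0.1464, 0.1883]
eef_rot: [-0.707, -0.02, 0.019, 0.707]
contact_force: [1.0, 0.5, -0.8]
opening: 0.141
tool_pos: [0.4269, 0.1464, 0.1884]
contact_force: [0.4, -0.8, -1.5]
tool_pos: [0.4268, 0.1464, 0.1884]
contact_force: [0.5, -0.1, -1.0]
tool_pos: [0.4268, 0.1464, 0.1884]
contact_force: [0.1, -0.9, -0.9]
tool_pos: [0.4268, 0.1464, 0.1884]
contact_force: [2.2, -0.7, 0.4]
```

```bash
python3 -m inch '[[0,1,0,0,0,0],[0,1,0,0,0,0],[0,1,0,0,0,0],[0,0,0,0,0,0],[0,0,0,0,0,0]]'
python3 - <<'E'
from plant import r
import numpy as np
f=[]
for i in range(16):
    r.snapshot("wrist"); s=r.get_state(); f.append(s["contact_force"])
f=np.array(f);print(f.mean(0),f.std(0)/4,s["clock"],s["tool_pos"])
E
```

```text
clock: 19.07
tool_pos: [0.4268, 0.1464, 0.1853]
eef_rot: [-0.707, -0.02, 0.019, 0.707]
contact_force: [2.5, -1.4, -0.9]
opening: 0.14
[ 2.4519931 -0.8079783 -0.0364103] [0.15074536 0.10574594 0.13207282] 19.8667 [0.42667822 0.14641698 0.18537956]
```

```bash
python3 -m inch '[[0.3,0,0,0,0,0],[0.3,0,0,0,0,0],[0,0,0,0,0,0],[0,0,0,0,0,0]]'
python3 - <<'E'
from plant import r
import numpy as np
f=[]
for i in range(16):
    r.snapshot("wrist"); s=r.get_state(); f.append(s["contact_force"])
f=np.array(f);print(f.mean(0),f.std(0)/4,s["clock"],s["tool_pos"])
E
```

```text
clock: 20.2
tool_pos: [0.4267, 0.1464, 0.1853]
eef_rot: [0.707, 0.019, -0.02, -0.707]
contact_force: [1.4, -1.0, 0.3]
opening: 0.138
[ 0.79406445  0.07785074 -0.34222044] [0.13969122 0.12586883 0.143335  ] 21.0 [0.42679624 0.14633593 0.18526123]
```

```bash
python3 -m inch '[[0.2,0.5,0,0,0,0],[0,0,0,0,0,0],[0,0,0,0,0,0],[0,0,0,0,0,0]]' 0 10; python3 -m inch '[[0,0,0,0,0,0],[0,0,0,0,0,0],[0,0,0,0,0,0],[0,0,0,0,0,0]]' 0 3
python3 - <<'E'
from h import *
from plant import r
f=[]
for i in range(12):
    r.snapshot("wrist"); s=r.get_state(); f.append(s["contact_force"])
f=np.array(f);print(f.mean(0),f.std(0)/3.5,s["clock"],s["tool_pos"])
take("side","11")
d=load("side11");im=d["img"][120:270,150:310];cv2.imwrite("pics/c11.png",cv2.resize(im,None,fx=4,fy=4,interpolation=cv2.INTER_CUBIC)[:,:,::-1])
E
```

```text
clock: 21.33
tool_pos: [0.4271, 0.1464, 0.1848]
eef_rot: [0.707, 0.019, -0.02, -0.707]
contact_force: [0.1, -0.0, -0.1]
opening: 0.147
clock: 21.67
tool_pos: [0.4271, 0.1464, 0.1848]
eef_rot: [0.707, 0.019, -0.019, -0.707]
contact_force: [-0.0, -0.5, -0.8]
opening: 0.152
[-0.34624132 -0.04347199  0.05042479] [0.18364253 0.13253619 0.15513779] 22.2667 [0.42714125 0.14635996 0.18481676]
```

View pics/c11.png

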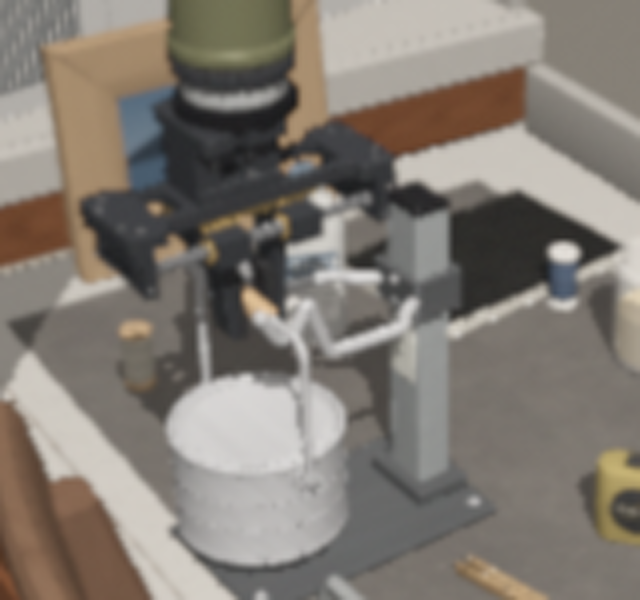

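```bash
python3 -m inch '[[0,0,0,0,0,0],[0,0,0,0,0,0],[0,0,0,0,0,0],[0,0,0,0,0,0],[0,0,0,0,0,0],[0,0,0,0,0,0]]' 32 3
python3 - <<'E'
from h import *
take("side","12");take("wrist","12")
from plant import r
f=[]
for i in range(6):
    r.snapshot("wrist"); s=r.get_state(); f.append(s["contact_force"])
print(np.mean(f,0))
d=load("side12");im=d["img"][120:270,150:310];cv2.imwrite("pics/c12.png",cv2.resize(im,None,fx=4,fy=4,interpolation=cv2.INTER_CUBIC)[:,:,::-1])
E
```

```text
clock: 22.82
tool_pos: [0.4273, 0.1464, 0.1848]
eef_rot: [-0.707, -0.019, 0.019, 0.707]
contact_force: [0.4, 0.1, -0.3]
opening: 0.365
[-0.01469071  0.16343971  0.17872106]
```

View pics/c12.png

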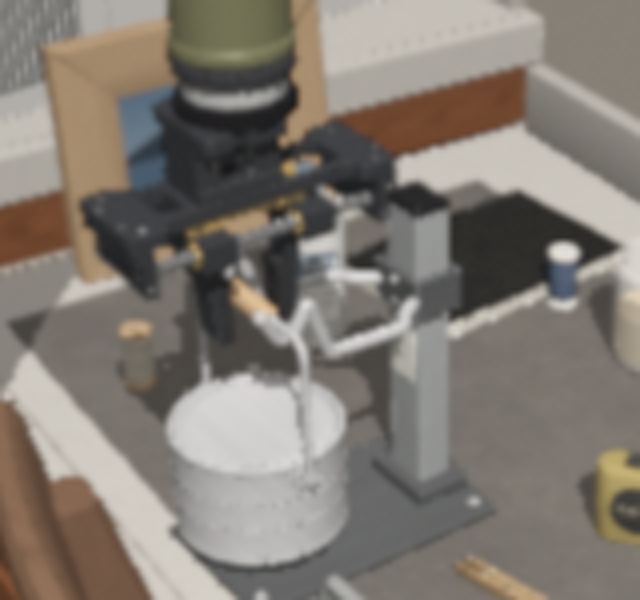

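View pics/wrist12.png

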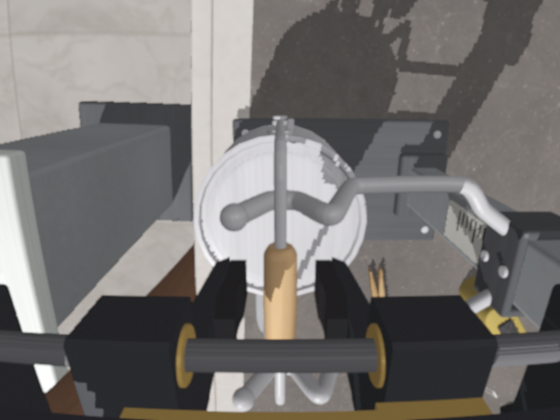

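Released: the pail hangs in both arms and did not jump. The roller is centred between the open fingers (column 280), so I'll retreat straight up.

```bash
python3 -m inch '[[0,-3,0,0,0,0],[0,-5,0,0,0,0],[0,-6,0,0,0,0],[0,-8,0,0,0,0],[0,-10,0,0,0,0],[0,-12,0,0,0,0],[0,-14,0,0,0,0],[0,-14,0,0,0,0],[0,-14,0,0,0,0],[0,-14,0,0,0,0],[0,-14,0,0,0,0],[0,-10,0,0,0,0]]'; python3 -m inch '[[0,-5,0,0,0,0],[0,0,0,0,0,0],[0,0,0,0,0,0],[0,0,0,0,0,0],[0,0,0,0,0,0],[0,0,0,0,0,0],[0,0,0,0,0,0],[0,0,0,0,0,0],[0,0,0,0,0,0],[0,0,0,0,0,0]]'
python3 - <<'E'
from h import *
a=take("side","13");take("wrist","13");take("scene","13")
from plant import r
for i in range(9): r.snapshot("side")
b=take("side","14"); c=take("scene","14")
print("motion diff", np.abs(a["img"].astype(int)-b["img"])[120:300,150:310].max())
for n in("side13","side14","scene13","scene14"):
    d=load(n);P=cloud(d).astype(np.float32);x,y,z=P[...,0],P[...,1],P[...,2]
    m=(x>.36)&(x<.5)&(y>.07)&(y<.22)&(z>.105)&(z<.165);q=P[m]
    rr=np.hypot(q[:,0]-.427,q[:,1]-.1457)<.05; t=q[rr&(q[:,2]>.13)]
    A=np.c_[t[:,:2]-[.427,.1457],np.ones(len(t))];s,*_=np.linalg.lstsq(A,t[:,2],rcond=None);print(n,len(t),"lid tilt(rad) x,y, z",s)
d=load("side14");im=d["img"][120:270,150:310];cv2.imwrite("pics/c14.png",cv2.resize(im,None,fx=4,fy=4,interpolation=cv2.INTER_CUBIC)[:,:,::-1])
E
```

```text
clock: 24.22
tool_pos: [0.4274, 0.1465, 0.3109]
eef_rot: [-0.707, -0.02, 0.019, 0.707]
contact_force: [-0.4, 0.8, 0.2]
opening: 0.365
clock: 25.05
tool_pos: [0.4272, 0.1464, 0.3138]
eef_rot: [0.707, 0.019, -0.019, -0.707]
contact_force: [-0.1, 0.4, -1.1]
opening: 0.364
motion diff 42
side13 0 lid tilt(rad) x,y, z [0. 0. 0.]
side14 0 lid tilt(rad) x,y, z [0. 0. 0.]
scene13 0 lid tilt(rad) x,y, z [0. 0. 0.]
scene14 0 lid tilt(rad) x,y, z [0. 0. 0.]
```

View pics/c14.png

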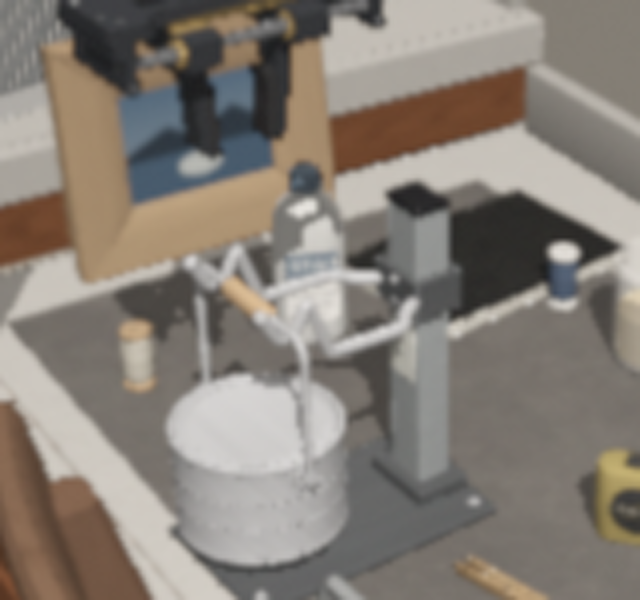

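View pics/wrist13.png

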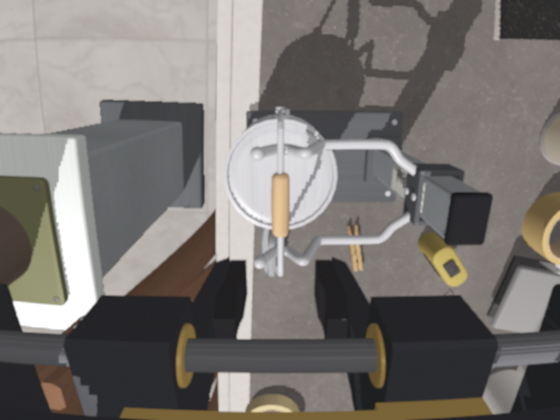

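Run:
```python
from h import *
for n in("side13","side14","scene13","scene14","wrist13"):
    d=load(n);P=cloud(d).astype(np.float32);x,y,z=P[...,0],P[...,1],P[...,2]
    t=P[(np.hypot(x-.427,y-.1457)<.045)&(z>.1)&(z<.125)]
    A=np.c_[t[:,:2]-[.427,.1457],np.ones(len(t))];s,*_=np.linalg.lstsq(A,t[:,2],rcond=None);print(n,len(t),"tilt,z",s.round(4))
    hsv=cv2.cvtColor(d["img"],cv2.COLOR_RGB2HSV);o=(hsv[...,0]>8)&(hsv[...,0]<25)&(hsv[...,1]>90)&(abs(x-.427)<.03)&(abs(y-.146)<.04)&(z>.18)&(z<.23);print("  grip",P[o].mean(0).round(4),o.sum())
a,b=load("side13")["img"].astype(int),load("side14")["img"].astype(int);D=np.abs(a-b).max(2)
print("pail region >25:",(D[210:265,190:240]>25).sum(),"elsewhere desk:",(D[300:355,290:340]>25).sum())
# bystanders
a,b=load("side0")["img"].astype(int),load("side14")["img"].astype(int)
cv2.imwrite("pics/diff.png",np.clip(np.abs(a-b)*2,0,255).astype(np.uint8))
from plant import r; s=r.get_state(); print(s["clock"],s["contact_force"])
```

```text
side13 505 tilt,z [1.000e-04 2.500e-03 1.117e-01]
  grip [nan nan nan] 0
side14 500 tilt,z [-1.000e-04  5.600e-03  1.117e-01]
  grip [nan nan nan] 0
scene13 316 tilt,z [-0.0034 -0.0035  0.1132]
  grip [0.4218 0.1471 0.2093] 35
scene14 318 tilt,z [-0.0013 -0.0003  0.1132]
  grip [0.4221 0.1472 0.2093] 34
wrist13 4199 tilt,z [-0.0026  0.0005  0.1117]
  grip [0.4289 0.1521 0.2083] 222
pail region >25: 0 elsewhere desk: 0
25.75 [0.1580378  0.50683128 0.2065994 ]<stdin>:6: RuntimeWarning: Mean of empty slice.
  ret = um.true_divide(
```

View pics/diff.png

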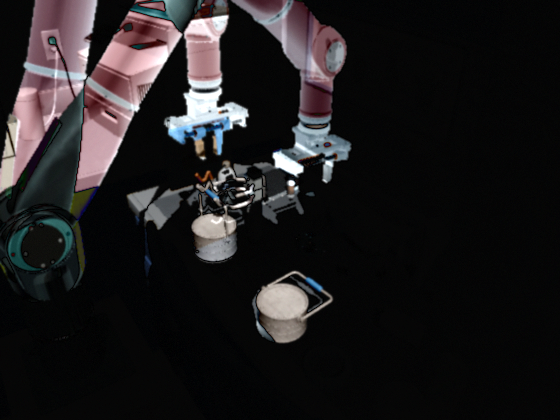

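The pail hangs level (tilt under 0.006 rad) and still. The before/after image shows no bystander displaced, only the pail, hook, arm and shadows have changed. Handing in.

```bash
python3 -c "
from plant import r
print(r.finish_job())"
```

```text
the job is handed in; nothing more can be done
None
```

The pail is hanging in both arms of the double hook, level and still, and I handed the job in at about 26 s of the 67 s allowed.

I swung the handle upright with a light 8 N grip while the pail stood on the desk. I then lifted it by the wooden grip, came in from the front above the hook tips and lowered it at about 0.02 m/s. Before opening the fingers, I waited until the measured force averaged about 0 N on all axes.

**Weight:** the hook is drawn down about 31 mm, which by the spring figures is about 6.5 N, or 0.66 kg. The wrist force while carrying disagreed slightly, reading between 6.1 and 7.4 N with a drifting zero.

**Last checks:**
- **Level and still:** the lid tilt was under 0.006 rad in every view. Two side pictures about 0.6 s apart showed no movement at the pail.
- **Release:** I saw no drop or jump in the pictures when the fingers opened. The hook's speed can't be read directly, so I couldn't confirm it against the 0.06 m/s limit.
- **Bystanders:** the before and after pictures show only the pail, hook, arm and shadows changed.
- **Gripper:** it is clear, 11 cm above the hung handle, and the wrist force is near zero.

**Readings that didn't work:** my first tilt check used a wrong height band and found no points, so I redid it. The grip's colour mask found nothing in the side view, so I located the grip from the scene and wrist views, which differed by about 7 mm.

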